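Find the tight spot of the parts drawer, back off and lock

ROBOT

A 6-joint arm with a two-finger parallel gripper is mounted at the origin on the work surface. World frame = base frame: x ahead of the robot, y to its left, z up, the work surface at z = 0. Lengths are in m, angles in degrees, forces in N, time in s.
With the tool pointing down it reaches from about 0.3 to 0.85 m from the base axis. Payload 4.2 kg.
Tool frame: the origin (TCP) lies at the very end of the fingers, on their centre line; the grasp point (between the pads) lies 19 mm behind it; z points along the fingers, y is the direction in which the jaws open and shut (so a half turn about z gives the same grasp; the last joint's range is limited). The gripper opens to 91 mm and grips with 3 to 60 N. Pads are 32 mm wide; open, the fingers measure 118 mm over their backs; the gripper's body (76 mm by 178 mm) begins 60 mm behind the grasp point.
Start: joints at [-75, 18.312, 89.639, -0, 72.044, -1.146], TCP at [0.16, -0.552, 0.214] pointing down, gripper open.
Joint ranges: [-177.97, 177.97], [-48.28, 115.42], [12.27, 149.76], [-77.06, 257.06], [2.81, 150.46], [-146.56, 146.56]. Speed limits (degrees/s): [147.25, 147.25, 180, 180, 180, 180].

INTERFACE

Orientations are given as a 3x3 rotation matrix whose columns are the frame's x, y, z axes.
In Python, from plant import arm gives the robot as it stands. The module is installed in compiled form; this text tells all that it offers.
- The arm moves only by the shell command python3 -m creep 'ROWS' [FORCE]. ROWS is JSON, a list of rows, each a list of 7 numbers: the gripper's target within -1 to 1 (fully open at 1, half-way at 0, shut at -1), then the shift along the tool's x, y, z in cm, then the turn, a rotation vector about the tool's x, y, z in rad. In form: [[hand, tx, ty, tz, ax, ay, az], ...]. A call has 1 to 5 rows; each row is the pose to reach, as a shift and turn from the pose commanded when the call began, along the tool's axes at that moment; what a row does not reach only later rows make up. A row lasts 1/10 s, in which the tool goes at most 50 mm and 8.59 degrees, less where a joint would pass 70% of its speed; a pose out of reach is approached as far as the arm can. A call with a gripper value outside its range is refused whole. The fingers move at their own pace and stop on an object; FORCE is the grip in N (left out, the last holds). Time passes only in rows, so rows that repeat a pose let the fingers close. It gives the time, the measured TCP pose, the force and the opening at its end, in the units of the state.
- arm.read_state(): the state, without advancing time (a new reading comes with each control period).
- arm.snapshot(name): name is "side" or "top"; returns the picture (384x512x3 uint8, blue, green, red); there is no depth.
- arm.camera_model(name): a dict with "fx", "fy", "cx", "cy" (pixels), "distortion" ([k1, k2, p1, p2, k3] as OpenCV has them; the pictures are not rectified), "world_to_cam" (4x4, takes a point from world to camera coordinates). Camera axes: x right, y up, looking along -z (the intrinsics and any distortion apply to the point x, -y, -z); pixel columns grow to the right and rows downward; lengths in m; the calibration is good to about 2 mm. A picture is of the moment at which its call begins. camera_model takes no time and is no camera call.
- arm.finish_job(): hands the job in, once; it reports no verdict.
The state is a dict: "time_s": time; "joints": joint angles; "dq": joint speeds; "joint_torque": joint torques, N m; "ee_pos": TCP position; "ee_rot": TCP orientation; "ft_force": force on the tool from outside, world axes, zero at the start; "moment": the same for the moment, N m; "finger_gap": finger opening in m.
Only numpy, scipy, OpenCV 4.12 (cv2) and the standard library are available. Lean on these libraries where they do the work, as an engineer would, in place of code of your own. Each camera call takes 0.05 s, during which the arm holds its last target.

TASK

The parts drawer has a tight spot hidden somewhere along its slide: push the drawer in by its pull, slowly, until you feel it clearly bind, but do not force it. Then draw it back about a centimetre from the furthest point it reached, which the sliding rubber tell-tale ring marks, so that it stands free, and swing the drawer's lock lever fully over to its other side to hold it there. Leave the loose parts on the bench alone and let go of everything.

Things in the scene. Friction and masses are not known exactly. Their poses are not given: they have to be found in the camera images.
- cab: Low grey steel drawer housing fixed to the bench. Origin on the bench, middle of its open mouth; +y is the way the drawer is pushed in, +x across. Housing: x -77 to 77 mm, y 0 to 172, 58 tall. Lock rail at x -100 (24 wide, top 20 above the bench, y -210 to 170). Tell-tale rod at x +100, 8 mm thick, axis 36 above the bench, between 50 mm tall posts at y -205 and +100.
- drawer (a joint): How far the steel drawer (126 mm wide, front board top 47 mm above the bench) is pushed in, m: 0 fully out, 0.15 shut; grows along the housing's +y. Steady drag about 2.5 N, 0.4 N more at 50 mm/s. The tight spot is met at an unknown value from 0.075 to 0.13; from there resistance rises about 5 N per mm. Over about 20 N on the tight spot is forcing it.
- pull (a point): Centre of the drawer's pull: upright dark steel block over the middle of the front board (10 mm thick), 50 mm along x, 12 mm along y (the slide direction), 26 mm tall, centre 85 mm above the bench, on two short posts. Pinch it from above, fingers closing along y. Axes as the housing's.
- bind (a joint): How far the hidden tight spot in the slide has been pressed, m: 0 until the drawer binds, then 0.001 per 5 N; 0.004 (20 N) is too much. Springs back to 0 when the drawer is drawn back. Says nothing of where the tight spot lies.
- pusher (a point): Point on the pushing face (towards +y) of the steel arm at the +x end of the drawer's front board, on the rod's axis. Moves with the drawer.
- ring_face (a point): Point on the rod's axis on the -y face of the black rubber tell-tale ring (30 mm diameter, 12 mm long) sliding on the rod. The drawer's arm pushes it ahead (drag 0.6 N) and it stays where pushed, so its distance from pusher is how far the drawer has been drawn back (0 while being pushed). At the start it stands ahead of the arm, short of the tight spot.
- lock (a joint): Angle of the lock lever on the -x end of the drawer's front board, rad: 0 unlocked, leaning 0.6 rad from upright towards the housing's -x; 1.2 locked, leaning 0.6 rad towards +x. It turns about the housing's +y axis, stays where it is left, and needs 1 to 3 N at the knob. When locked its cam presses on the lock rail and brakes the drawer (about 6 N then moves it).
- lock_tip (a point): Centre of the lever's black ball knob, 20 mm in diameter, on a thin steel rod 8 mm thick, 60 mm from the pivot; about 81 mm above the bench at both ends of its swing and 91.5 mm when upright. Moves with the lever.
- lock_pivot (a point): Pivot of the lock lever, 31.5 mm above the bench and 100 mm to the -x side of the pull. Moves with the drawer.
- cover: Bystander: round silver diaphragm cover, 82 mm across its lugs, 18 mm tall, loose on the bench. Origin centre of underside.
- jet_block: Bystander: brass pilot jet block, 44 x 24 mm, 32 mm tall, loose. Origin centre of underside.
- petcock: Bystander: red fuel petcock, about 80 x 26 mm and 37 mm tall, loose. Origin centre of underside.
- screwdriver: Bystander: stubby yellow-handled screwdriver, 110 mm long, lying loose. Origin under the middle of the tool.

How it is judged:
By the outcome, as a careful person would: the job done as asked, in the order asked, and still so for the second after the job is handed in, with the robot touching nothing.
It also fails if it takes over 64 s, if anything falls off the work surface, if the arm or the gripper's body presses on something with over 40 N, if the wrist force passes 120 N, or if a joint passes its speed limit or range.

## Working session

There is one attempt and no reset: what is moved stays moved. The work goes in short steps, Python scripts to look and compute and a shell command to move; the robot and the scene stay as the last step left them, time stands still between calls to the robot, and variables do not carry over. Pictures are saved under pics/ and viewed, and the job is handed in when it is done.

```bash
mkdir -p pics; cat > h.py <<'E'
import numpy as np, cv2
from plant import arm
def snap(n,f):
    im=arm.snapshot(n); cv2.imwrite('pics/'+f,im); return im
def cam(n):
    m=arm.camera_model(n); K=np.array([[m['fx'],0,m['cx']],[0,m['fy'],m['cy']],[0,0,1.]])
    return K,np.array(m['distortion'],float),np.array(m['world_to_cam'],float)
F=np.diag([1.,-1,-1])
def proj(n,P):
    K,d,T=cam(n); R=F@T[:3,:3]; t=F@T[:3,3]
    return cv2.projectPoints(np.atleast_2d(np.array(P,float)),cv2.Rodrigues(R)[0],t,K,d)[0][:,0]
def ray(n,uv):
    K,d,T=cam(n); p=cv2.undistortPoints(np.array([[uv]],float),K,d)[0,0]
    R=F@T[:3,:3]; t=F@T[:3,3]
    return -R.T@t, R.T@np.array([p[0],p[1],1])
def atz(n,uv,z):
    o,r=ray(n,uv); return o+r*(z-o[2])/r[2]
def tri(uv_s,uv_t):
    o1,r1=ray('side',uv_s);o2,r2=ray('top',uv_t)
    A=np.c_[r1,-r2]; s=np.linalg.lstsq(A,o2-o1,rcond=None)[0]
    a,b=o1+s[0]*r1,o2+s[1]*r2
    return (a+b)/2,np.linalg.norm(a-b)
E
python3 - <<'E'
from h import *
for n in('side','top'):
    snap(n,n+'0.png'); K,d,T=cam(n); print(n,K[0,0],d, np.round(-T[:3,:3].T@T[:3,3],3))
s=arm.read_state(); print({k:np.round(v,3).tolist() for k,v in s.items()})
E
```

```text
side 431.39497296789114 [0.01330801 0.         0.         0.         0.        ] [ 0.257 -0.84   0.744]
top 485.7117879699496 [0.07177589 0.         0.         0.         0.        ] [0.431 0.056 1.118]
{'time_s': 0.1, 'joints': [-74.999, 18.347, 89.699, -0.0, 72.045, -1.147], 'dq': [0.134, -0.045, -0.235, -0.083, -0.059, 0.1], 'joint_torque': [0.0, -41.333, -23.251, 0.073, 0.042, -0.0], 'ee_pos': [0.16, -0.552, 0.213], 'ee_rot': [[0.961, 0.278, -0.0], [0.278, -0.961, 0.002], [0.0, -0.002, -1.0]], 'ft_force': [-0.318, -0.246, -0.15], 'moment': [0.021, -0.031, -0.003], 'finger_gap': 0.091}
```

View pics/side0.png

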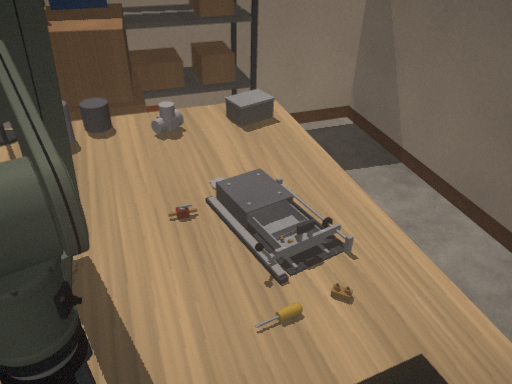

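View pics/top0.png

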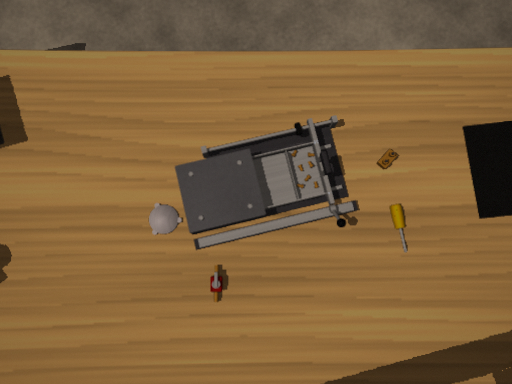

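```bash
python3 - <<'E'
from h import *
print(proj('top',[[.4,0,0],[.5,0,0],[.4,.1,0]]),proj('side',[[.4,0,0],[.5,0,0],[.4,.1,0]]))
a=cv2.imread('pics/top0.png')[105:260,165:365]; cv2.imwrite('pics/topc.png',cv2.resize(a,None,fx=3.8,fy=3.8,interpolation=cv2.INTER_CUBIC))
a=cv2.imread('pics/side0.png')[160:290,200:360]; cv2.imwrite('pics/sidec.png',cv2.resize(a,None,fx=4.5,fy=4.5,interpolation=cv2.INTER_CUBIC))
E
```

```text
[[270.19633743 279.85671802]
 [269.35466896 235.46922502]
 [225.92973402 280.50976409]] [[194.18434256 242.94657712]
 [231.34125672 235.25868976]
 [186.20497515 219.96959796]]
```

View pics/topc.png

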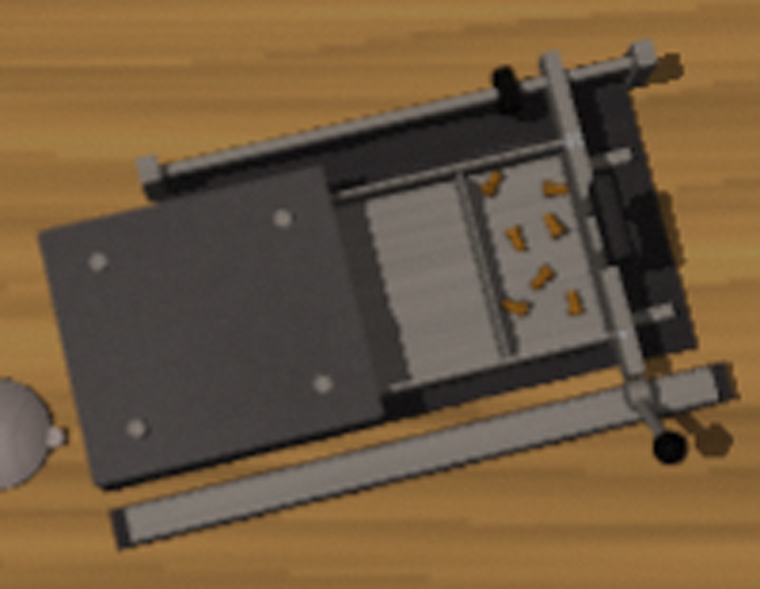

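View pics/sidec.png

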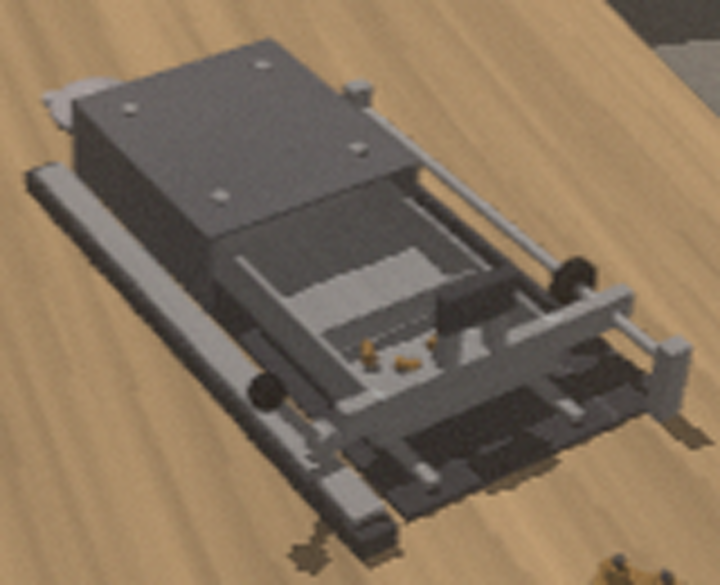

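```bash
cat >> h.py <<'E'
from scipy.optimize import least_squares
def tc(p): return (np.array(p)+.5)/3.8-.5+[165,105]
def sc(p): return (np.array(p)+.5)/4.5-.5+[200,160]
def cw(c,P):
    x,y,a=c; P=np.atleast_2d(P).astype(float); R=np.array([[np.cos(a),-np.sin(a)],[np.sin(a),np.cos(a)]])
    return np.c_[P[:,:2]@R.T+[x,y],P[:,2]]
E
python3 - <<'E'
from h import *
T=[((40,232),(.077,.172,.058)),((322,168),(.077,0,.058)),((383,415),(-.077,0,.058)),((105,487),(-.077,.172,.058)),
((725,385),(-.1,-.21,.02)),((113,527),(-.1,.17,.02))]
S=[((268,40),(.077,.172,.058)),((420,168),(.077,0,.058)),((212,238),(-.077,0,.058)),((75,103),(-.077,.172,.058)),((365,535),(-.1,-.21,.01))]
def res(c,both=3):
    r=[]
    if both&1:r.append(proj('top',cw(c,[p for _,p in T]))-np.array([tc(q) for q,_ in T]))
    if both&2:r.append(proj('side',cw(c,[p for _,p in S]))-np.array([sc(q) for q,_ in S]))
    return np.vstack(r).ravel()
for b in(1,2,3):
    f=least_squares(res,[.55,.1,.2],args=(b,)); print(b,f.x,np.rad2deg(f.x[2]),np.round(f.fun.reshape(-1,2),1).tolist())
c=f.x; a=c[2]
def inv(P): 
    d=P[:2]-c[:2]; R=np.array([[np.cos(a),-np.sin(a)],[np.sin(a),np.cos(a)]]); return np.round(np.r_[R.T@d,P[2]],4)
print('knob top',inv(atz('top',tc((670,447)),.081)),'side',inv(atz('side',sc((267,391)),.081)),tri(sc((267,391)),tc((670,447))))
print('pull top',inv(atz('top',tc((615,215)),.098)))
print('ring top',inv(atz('top',tc((507,90)),.036)),'side',inv(atz('side',sc((573,280)),.036)))
# predicted image with drawer
for q in(0,):pass
E
```

```text
1 [0.61690484 0.02561587 0.22135628] 12.682780584931221 [[-0.7, -0.4], [0.7, -0.8], [0.9, 0.9], [-2.9, 0.2], [2.1, -0.8], [-0.0, 0.6]]
2 [0.6165413  0.02664148 0.20848135] 11.945101683764184 [[1.3, -0.9], [0.3, -1.0], [-1.7, 0.1], [-1.0, -1.4], [1.0, 1.6]]
3 [0.6165452  0.0257287  0.21666225] 12.413832322351263 [[-0.6, -0.6], [0.8, -0.7], [0.7, 1.1], [-3.2, 0.1], [2.0, -0.2], [-0.3, 0.5], [0.9, -0.8], [0.3, -0.9], [-1.4, 0.5], [-1.3, -0.9], [2.0, 1.9]]
knob top [-0.1306 -0.1509  0.081 ] side [-0.1295 -0.1498  0.081 ] (array([ 0.52158594, -0.14956212,  0.08217725]), np.float64(0.0004927539962348329))
pull top [ 0.0027 -0.1505  0.098 ]
ring top [ 0.103  -0.1194  0.036 ] side [ 0.1047 -0.1161  0.036 ]
```

```bash
python3 - <<'E'
from h import *
def ang(p,q,z,n='top',f=tc):
    A,B=atz(n,f(p),z),atz(n,f(q),z); d=A-B; return round(np.rad2deg(np.arctan2(-d[0],d[1])),2), np.round(np.linalg.norm(d),4)
print('rod',ang((175,168),(625,71),.036),'side rod',ang((380,115),(655,345),.036,'side',sc))
print('rail up',ang((130,510),(713,368),.02),'rail low',ang((135,547),(720,402),.02))
print('rail side',ang((60,168),(395,520),.02,'side',sc))
print('house',ang((40,232),(322,168),.058),ang((105,487),(383,415),.058))
# front board top edge near side and pull
P=atz('top',tc((615,215)),.098); K=atz('top',tc((670,447)),.081)
print(P,K)
E
```

```text
rod (np.float64(11.92), np.float64(0.2784)) side rod (np.float64(12.71), np.float64(0.2684))
rail up (np.float64(13.01), np.float64(0.3584)) rail low (np.float64(13.19), np.float64(0.3588))
rail side (np.float64(13.44), np.float64(0.3645))
house (np.float64(12.61), np.float64(0.1689)) (np.float64(13.86), np.float64(0.1644))
[ 0.65155341 -0.12066662  0.098     ] [ 0.52144913 -0.14972947  0.081     ]
```

```bash
python3 -m creep '[[1,4.3,-2,0,0,0,0],[1,8.8,-4,0,0,0,0],[1,13.2,-6.2,0,0,0,0],[1,17.6,-8.3,0,0,0,0],[1,22,-10.3,0,0,0,0]]' 40; python3 -m creep '[[1,4.3,-2,0,0,0,0],[1,8.8,-4,0,0,0,0],[1,13.2,-6.2,0,0,0,0],[1,17.6,-8.3,0,0,0,0],[1,22,-10.3,0,0,0,0]]'
cat >> h.py <<'E'
def to(P,ang=None):
    s=arm.read_state(); R=np.array(s['ee_rot']); p=np.array(s['ee_pos']); d=R.T@(np.array(P)-p)
    print('shift cm',np.round(d*100,2),'pos',np.round(p,4),'xang',np.round(np.rad2deg(np.arctan2(R[1,0],R[0,0])),2),'F',np.round(s['ft_force'],2),'gap',round(s['finger_gap'],4),'t',s['time_s'])
E
python3 - <<'E'
from h import *
to([.6515,-.1205,.14])
print(atz('side',sc((478,284)),.098))
E
```

```text
time_s: 0.6
ee_pos: [0.3435, -0.3905, 0.2137]
ee_rot: [[0.961, 0.278, -0.0], [0.278, -0.961, 0.0], [-0.0, -0.0, -1.0]]
ft_force: [0.6, -1.3, -0.3]
finger_gap: 0.0911
time_s: 1.1
ee_pos: [0.5263, -0.2303, 0.2136]
ee_rot: [[0.96, 0.278, -0.001], [0.278, -0.96, 0.0], [-0.001, -0.0, -1.0]]
ft_force: [1.0, 0.0, -0.6]
finger_gap: 0.0909
shift cm [15.09 -7.06  7.35] pos [ 0.5263 -0.2303  0.2136] xang 16.16 F [ 0.96  0.05 -0.64] gap 0.0909 t 1.1
[ 0.65107048 -0.12058082  0.098     ]
```

```bash
python3 -m creep '[[1,4.3,-2,0,0,0,0],[1,8.6,-4,0.5,0,0,0.02],[1,12.2,-5.8,2.5,0,0,0.04],[1,14.8,-7,5,0,0,0.058],[1,14.8,-7,6.4,0,0,0.058]]'; python3 -m creep '[[1,0,0,0,0,0,0],[1,0,0,0,0,0,0]]'
python3 - <<'E'
from h import *
to([.6513,-.1206,.066])
for n in('side','top'): 
    a=snap(n,n+'1.png')
a=cv2.imread('pics/side1.png')[120:290,180:380]; cv2.imwrite('pics/side1c.png',cv2.resize(a,None,fx=3.8,fy=3.5,interpolation=cv2.INTER_CUBIC))
E
```

```text
time_s: 1.6
ee_pos: [0.6492, -0.1205, 0.1467]
ee_rot: [[0.974, 0.225, -0.003], [0.225, -0.974, 0.002], [-0.002, -0.002, -1.0]]
ft_force: [0.2, -1.1, -1.1]
finger_gap: 0.0912
time_s: 1.8
ee_pos: [0.6473, -0.1245, 0.1501]
ee_rot: [[0.975, 0.221, -0.001], [0.221, -0.975, -0.0], [-0.001, 0.0, -1.0]]
ft_force: [0.2, 0.0, 0.8]
finger_gap: 0.0914
shift cm [ 0.48 -0.29  8.41] pos [ 0.6473 -0.1245  0.1501] xang 12.79 F [0.16 0.03 0.81] gap 0.0914 t 1.8
```

View pics/side1c.png

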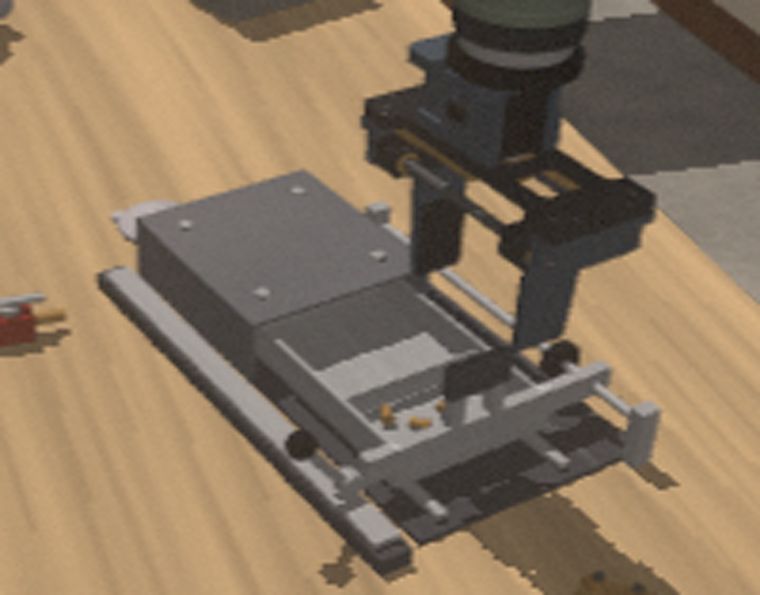

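View pics/top1.png

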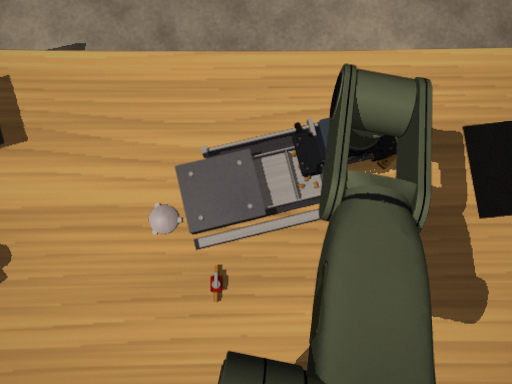

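```bash
python3 -m creep '[[1,0.5,-0.3,2,0,0,0],[1,0.5,-0.3,4,0,0,0],[1,0.5,-0.3,6,0,0,0],[0.5,0.5,-0.3,7.5,0,0,0],[0,0.5,-0.3,8.4,0,0,0]]' 40;  python3 -m creep '[[-0.4,0,0,0,0,0,0],[-0.4,0,0,0,0,0,0],[-0.4,0,0,0,0,0,0]]'
python3 - <<'E'
from h import *
to([.6513,-.1206,.066])
a=snap('side','side2.png')[120:290,180:380]; cv2.imwrite('pics/side2c.png',cv2.resize(a,None,fx=3.8,fy=3.5,interpolation=cv2.INTER_CUBIC))
E
```

```text
time_s: 2.4
ee_pos: [0.6517, -0.1206, 0.0661]
ee_rot: [[0.975, 0.221, 0.0], [0.221, -0.975, -0.0], [0.0, 0.0, -1.0]]
ft_force: [-0.2, -0.4, 1.4]
finger_gap: 0.0781
time_s: 2.7
ee_pos: [0.6529, -0.12, 0.0674]
ee_rot: [[0.975, 0.222, 0.002], [0.222, -0.975, -0.001], [0.002, 0.001, -1.0]]
ft_force: [0.0, 0.7, -0.3]
finger_gap: 0.054
shift cm [-0.17  0.02  0.14] pos [ 0.6529 -0.12    0.0674] xang 12.81 F [ 0.02  0.74 -0.28] gap 0.054 t 2.7
```

View pics/side2c.png

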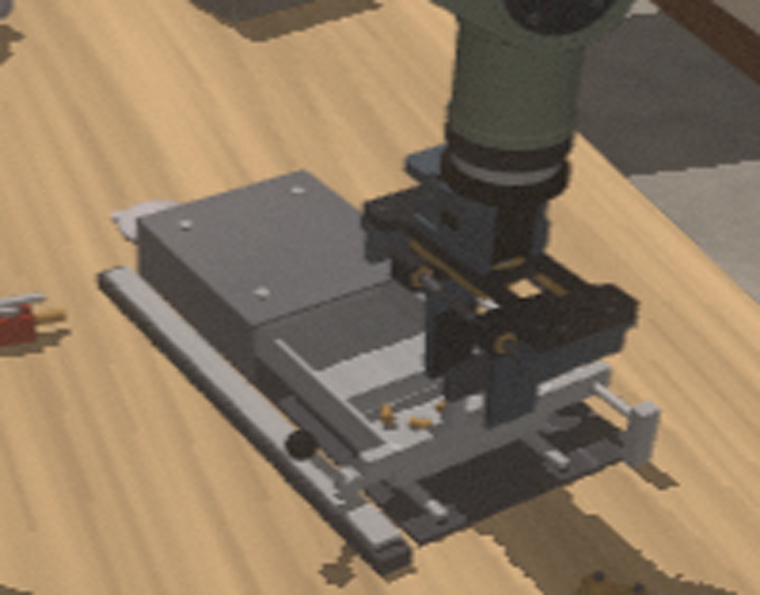

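```bash
python3 -m creep '[[-1,0,0,0,0,0,0],[-1,0,0,0,0,0,0],[-1,0,0,0,0,0,0],[-1,0,0,0,0,0,0],[-1,0,0,0,0,0,0]]' 30;  python3 -m creep '[[-1,0,0,0,0,0,0],[-1,0,0,0,0,0,0],[-1,0,0,0,0,0,0]]'
python3 - <<'E'
from h import *
to([.6513,-.1206,.066])
E
```

```text
time_s: 3.25
ee_pos: [0.6521, -0.1196, 0.0659]
ee_rot: [[0.975, 0.222, -0.0], [0.222, -0.975, -0.0], [-0.0, -0.0, -1.0]]
ft_force: [0.0, 0.5, 1.1]
finger_gap: 0.012
time_s: 3.55
ee_pos: [0.6522, -0.1196, 0.0659]
ee_rot: [[0.975, 0.222, -0.0], [0.222, -0.975, -0.0], [-0.0, 0.0, -1.0]]
ft_force: [0.6, 0.7, 0.7]
finger_gap: 0.0119
shift cm [-0.11  0.08 -0.01] pos [ 0.6522 -0.1196  0.0659] xang 12.85 F [0.57 0.73 0.71] gap 0.0119 t 3.55
```

```bash
cat > s.py <<'E'
from h import *
s=arm.read_state();p=np.array(s['ee_pos']);R=np.array(s['ee_rot']);f=R.T@np.array(s['ft_force'])
d=p-[.6522,-.1196,.0659];y=-R[:,1]
print('   push mm',round(d@y*1000,2),'lat mm',round(d@R[:,0]*1000,2),'F tool',np.round(f,2),'M',np.round(s['moment'],2),'gap',round(s['finger_gap'],4),'t',round(s['time_s'],2))
E
python3 -m creep '[[-1,0,-0.1,0,0,0,0],[-1,0,-0.3,0,0,0,0],[-1,0,-0.5,0,0,0,0],[-1,0,-0.7,0,0,0,0],[-1,0,-0.9,0,0,0,0]]' >/dev/null; python3 s.py
python3 -m creep '[[-1,0,-0.2,0,0,0,0],[-1,0,-0.4,0,0,0,0],[-1,0,-0.6,0,0,0,0],[-1,0,-0.8,0,0,0,0],[-1,0,-1,0,0,0,0]]' >/dev/null; python3 s.py
```

```text
push mm 8.91 lat mm -0.05 F tool [0.03 2.27 1.09] M [-0.39 -0.1   0.38] gap 0.0121 t 4.05
   push mm 19.1 lat mm -0.08 F tool [-0.52  2.26  0.39] M [-0.43 -0.05  0.43] gap 0.0119 t 4.55
```

```bash
for i in 1; do python3 -m creep '[[-1,0,-0.2,0,0,0,0],[-1,0,-0.4,0,0,0,0],[-1,0,-0.6,0,0,0,0],[-1,0,-0.8,0,0,0,0],[-1,0,-1,0,0,0,0]]' >/dev/null; python3 s.py; done
python3 -m creep '[[-1,0,-0.2,0,0,0,0],[-1,0,-0.4,0,0,0,0],[-1,0,-0.6,0,0,0,0],[-1,0,-0.8,0,0,0,0],[-1,0,-1,0,0,0,0]]' >/dev/null; python3 s.py
python3 -m creep '[[-1,0,-0.2,0,0,0,0],[-1,0,-0.4,0,0,0,0],[-1,0,-0.6,0,0,0,0],[-1,0,-0.8,0,0,0,0],[-1,0,-1,0,0,0,0]]' >/dev/null; python3 s.py
python3 -m creep '[[-1,0,-0.2,0,0,0,0],[-1,0,-0.4,0,0,0,0],[-1,0,-0.6,0,0,0,0],[-1,0,-0.8,0,0,0,0],[-1,0,-1,0,0,0,0]]' >/dev/null; python3 s.py
```

```text
push mm 29.05 lat mm -0.13 F tool [0.4  2.72 0.03] M [-0.48 -0.04  0.45] gap 0.012 t 5.05
   push mm 39.09 lat mm -0.18 F tool [-0.75  4.44  0.51] M [-0.59  0.03  0.35] gap 0.0115 t 5.55
   push mm 49.11 lat mm -0.19 F tool [-0.97  3.16  0.68] M [-0.55  0.12  0.38] gap 0.0116 t 6.05
   push mm 59.14 lat mm -0.22 F tool [-2.8   3.58  0.2 ] M [-0.59  0.21  0.44] gap 0.0118 t 6.55
```

```bash
python3 -m creep '[[-1,-0.02,-0.1,0,0,0,0],[-1,-0.03,-0.2,0,0,0,0],[-1,-0.04,-0.3,0,0,0,0],[-1,-0.05,-0.4,0,0,0,0],[-1,-0.05,-0.5,0,0,0,0]]' >/dev/null; python3 s.py
python3 -m creep '[[-1,0,-0.1,0,0,0,0],[-1,0,-0.2,0,0,0,0],[-1,0,-0.3,0,0,0,0],[-1,0,-0.4,0,0,0,0],[-1,0,-0.5,0,0,0,0]]' >/dev/null; python3 s.py
python3 -m creep '[[-1,0,-0.05,0,0,0,0],[-1,0,-0.1,0,0,0,0],[-1,0,-0.15,0,0,0,0],[-1,0,-0.2,0,0,0,0],[-1,0,-0.25,0,0,0,0]]' >/dev/null; python3 s.py
```

```text
push mm 63.95 lat mm -0.23 F tool [0.4  3.21 1.57] M [-0.48 -0.05  0.39] gap 0.0118 t 7.05
   push mm 69.0 lat mm -0.28 F tool [2.3  3.63 2.96] M [-0.45 -0.24  0.39] gap 0.0123 t 7.55
   push mm 71.41 lat mm -0.26 F tool [1.46 3.3  2.91] M [-0.44 -0.49  0.38] gap 0.0119 t 8.05
```

```bash

python3 - <<'E'
from h import *
a=snap('side','side3.png')[120:290,180:380]; cv2.imwrite('pics/side3c.png',cv2.resize(a,None,fx=3.8,fy=3.5,interpolation=cv2.INTER_CUBIC))
E
```

```text
(no output)
```

View pics/side3c.png

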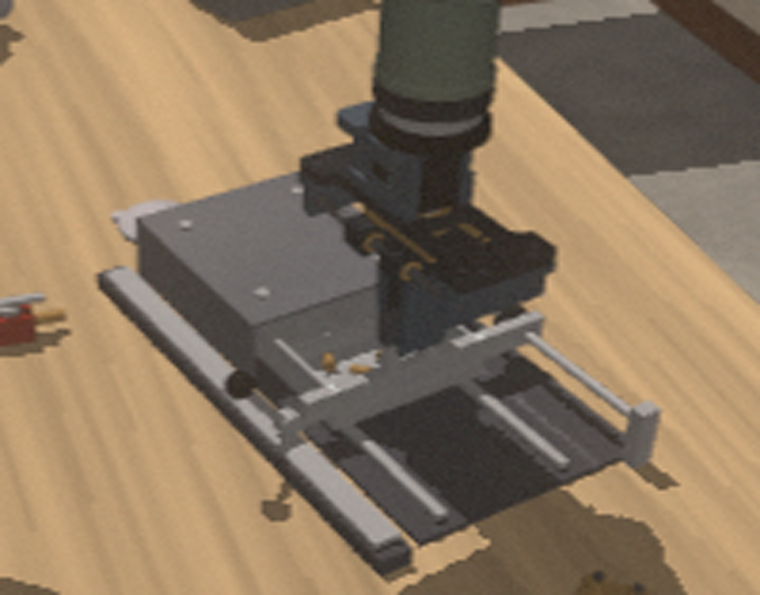

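```bash
echo 'import sys; sys.exit(1 if f[1]>7 else 0)' >> s.py
python3 -m creep '[[-1,-0.01,-0.05,0,0,0,0],[-1,-0.01,-0.1,0,0,0,0],[-1,-0.01,-0.15,0,0,0,0],[-1,-0.01,-0.2,0,0,0,0],[-1,-0.01,-0.25,0,0,0,0]]' >/dev/null; python3 s.py &&
python3 -m creep '[[-1,-0.01,-0.05,0,0,0,0],[-1,-0.01,-0.1,0,0,0,0],[-1,-0.01,-0.15,0,0,0,0],[-1,-0.01,-0.2,0,0,0,0],[-1,-0.01,-0.25,0,0,0,0]]' >/dev/null; python3 s.py &&
python3 -m creep '[[-1,-0.01,-0.05,0,0,0,0],[-1,-0.01,-0.1,0,0,0,0],[-1,-0.01,-0.15,0,0,0,0],[-1,-0.01,-0.2,0,0,0,0],[-1,-0.01,-0.25,0,0,0,0]]' >/dev/null; python3 s.py
```

```text
push mm 73.95 lat mm -0.27 F tool [3.97 3.44 3.62] M [-0.37 -0.65  0.47] gap 0.0121 t 8.6
   push mm 76.41 lat mm -0.29 F tool [4.28 3.69 3.95] M [-0.34 -0.68  0.44] gap 0.0119 t 9.1
   push mm 78.95 lat mm -0.29 F tool [4.15 3.07 3.88] M [-0.37 -0.7   0.34] gap 0.012 t 9.6
```

```bash

python3 -m creep '[[-1,0.03,-0.05,0,0,0,0],[-1,0.03,-0.1,0,0,0,0],[-1,0.03,-0.15,-0.02,0,0,0],[-1,0.03,-0.2,-0.02,0,0,0],[-1,0.03,-0.25,-0.02,0,0,0]]' >/dev/null; python3 s.py &&
python3 -m creep '[[-1,0,-0.05,0,0,0,0],[-1,0,-0.1,0,0,0,0],[-1,0,-0.15,0,0,0,0],[-1,0,-0.2,0,0,0,0],[-1,0,-0.25,0,0,0,0]]' >/dev/null; python3 s.py &&
python3 -m creep '[[-1,0,-0.05,0,0,0,0],[-1,0,-0.1,0,0,0,0],[-1,0,-0.15,0,0,0,0],[-1,0,-0.2,0,0,0,0],[-1,0,-0.25,0,0,0,0]]' >/dev/null; python3 s.py &&
python3 -m creep '[[-1,0,-0.05,0,0,0,0],[-1,0,-0.1,0,0,0,0],[-1,0,-0.15,0,0,0,0],[-1,0,-0.2,0,0,0,0],[-1,0,-0.25,0,0,0,0]]' >/dev/null; python3 s.py
```

```text
push mm 81.47 lat mm -0.33 F tool [3.76 2.91 5.18] M [-0.37 -0.78  0.41] gap 0.0117 t 10.1
   push mm 83.98 lat mm -0.33 F tool [3.66 1.69 5.84] M [-0.35 -0.76  0.42] gap 0.0121 t 10.6
   push mm 86.45 lat mm -0.33 F tool [4.33 2.88 5.17] M [-0.3  -0.76  0.38] gap 0.0119 t 11.1
   push mm 88.97 lat mm -0.37 F tool [4.55 2.44 5.28] M [-0.33 -0.76  0.4 ] gap 0.0119 t 11.6
```

```bash

python3 -m creep '[[-1,0.03,-0.05,0.02,0,0,0],[-1,0.03,-0.1,0.03,0,0,0],[-1,0.03,-0.15,0.04,0,0,0],[-1,0.03,-0.2,0.04,0,0,0],[-1,0.03,-0.25,0.04,0,0,0]]' >/dev/null; python3 s.py &&
python3 -m creep '[[-1,0,-0.05,0,0,0,0],[-1,0,-0.1,0,0,0,0],[-1,0,-0.15,0,0,0,0],[-1,0,-0.2,0,0,0,0],[-1,0,-0.25,0,0,0,0]]' >/dev/null; python3 s.py &&
python3 -m creep '[[-1,0,-0.05,0,0,0,0],[-1,0,-0.1,0,0,0,0],[-1,0,-0.15,0,0,0,0],[-1,0,-0.2,0,0,0,0],[-1,0,-0.25,0,0,0,0]]' >/dev/null; python3 s.py &&
python3 -m creep '[[-1,0,-0.05,0,0,0,0],[-1,0,-0.1,0,0,0,0],[-1,0,-0.15,0,0,0,0],[-1,0,-0.2,0,0,0,0],[-1,0,-0.25,0,0,0,0]]' >/dev/null; python3 s.py
```

```text
push mm 91.42 lat mm -0.32 F tool [2.41 3.17 0.85] M [-0.41 -0.45  0.44] gap 0.0119 t 12.1
   push mm 93.49 lat mm -0.33 F tool [ 1.79  5.82 -0.35] M [-0.74 -0.32  0.38] gap 0.0114 t 12.6
   push mm 94.48 lat mm -0.3 F tool [-0.54  9.34  0.75] M [-1.33 -0.42  0.36] gap 0.0118 t 13.1
   push mm 94.48 lat mm -0.3 F tool [-0.54  9.34  0.75] M [-1.33 -0.42  0.36] gap 0.0118 t 13.1
```

```bash

python3 -m creep '[[-1,0,-0.05,0,0,0,0],[-1,0,-0.1,0,0,0,0],[-1,0,-0.15,0,0,0,0],[-1,0,-0.2,0,0,0,0],[-1,0,-0.2,0,0,0,0]]' >/dev/null; python3 s.py
```

```text
push mm 95.23 lat mm -0.31 F tool [ 0.36 12.84  0.75] M [-1.65 -0.51  0.36] gap 0.0119 t 13.6
```

```bash

python3 -m creep '[[-1,0,0.1,0,0,0,0],[-1,0,0.3,0,0,0,0],[-1,0,0.5,0,0,0,0],[-1,0,0.7,0,0,0,0],[-1,0,0.9,0,0,0,0]]' >/dev/null; python3 s.py
python3 -m creep '[[-1,0,0,0,0,0,0],[-1,0,0,0,0,0,0]]' >/dev/null; python3 s.py
```

```text
push mm 90.75 lat mm -0.34 F tool [ 0.69 -2.64 -2.66] M [ 0.32 -0.01  0.49] gap 0.0122 t 14.1
   push mm 90.11 lat mm -0.31 F tool [-0.55 -2.4  -2.35] M [0.38 0.05 0.44] gap 0.012 t 14.3
```

Drawn back 5.1 mm so far; 5 mm more.

```bash

python3 -m creep '[[-1,0,0.15,0,0,0,0],[-1,0,0.3,0,0,0,0],[-1,0,0.4,0,0,0,0],[-1,0,0.5,0,0,0,0],[-1,0,0.5,0,0,0,0]]' >/dev/null; python3 s.py
python3 -m creep '[[-1,0,0,0,0,0,0],[-1,0,0,0,0,0,0]]' >/dev/null; python3 s.py
python3 - <<'E'
from h import *
a=snap('side','side4.png')[120:290,180:380]; cv2.imwrite('pics/side4c.png',cv2.resize(a,None,fx=3.8,fy=3.5,interpolation=cv2.INTER_CUBIC))
a=snap('top','top4.png')[100:260,165:365]; cv2.imwrite('pics/top4c.png',cv2.resize(a,None,fx=3.8,fy=3.7,interpolation=cv2.INTER_CUBIC))
E
```

```text
push mm 84.14 lat mm -0.29 F tool [-0.37 -2.68 -4.11] M [0.28 0.11 0.41] gap 0.0121 t 14.8
   push mm 84.15 lat mm -0.29 F tool [-0.13 -2.02 -5.45] M [0.33 0.14 0.4 ] gap 0.0116 t 15.0
```

View pics/side4c.png

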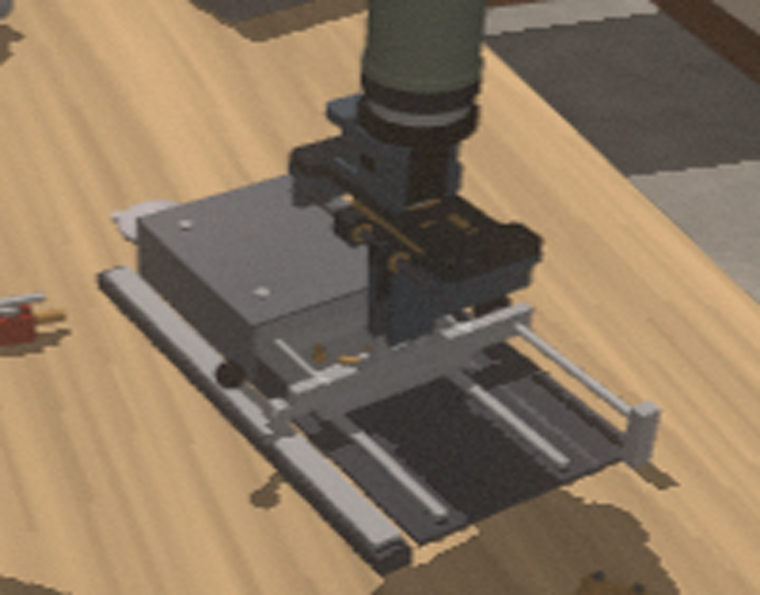

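View pics/top4c.png

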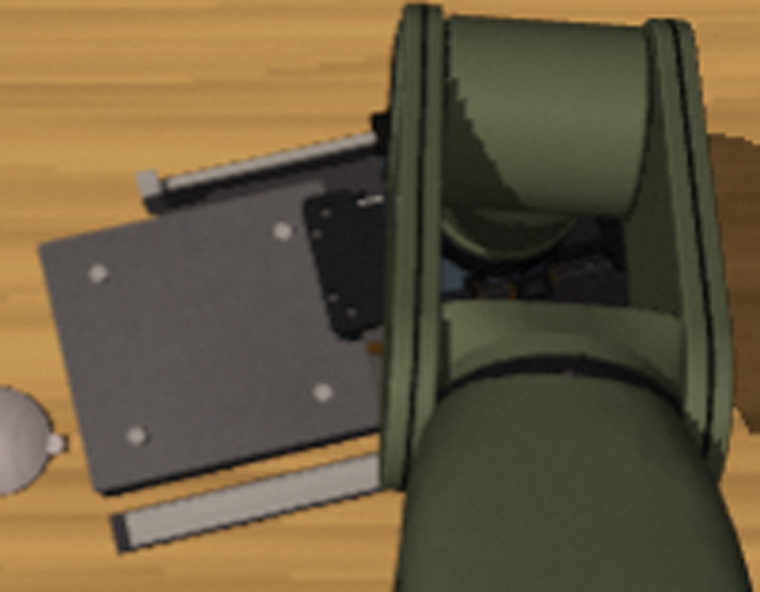

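```bash

python3 -m creep '[[-0.6,0,0,0,0,0,0],[-0.5,0,0,0,0,0,0],[0,0,0,0,0,0,0],[0,0,0,-1,0,0,0],[0,0,0,-3,0,0,0]]' >/dev/null; python3 s.py
python3 -m creep '[[0,0,0,-4,0,0,0],[0,-4,0,-6,0,0,0],[0,-9,0,-6,0,0,0],[-0.5,-14,0,-6,0,0,0],[-1,-19,0,-6,0,0,0]]' >/dev/null; python3 s.py
python3 - <<'E'
from h import *
a=snap('side','side5.png')[120:290,180:380]; cv2.imwrite('pics/side5c.png',cv2.resize(a,None,fx=3.8,fy=3.5,interpolation=cv2.INTER_CUBIC))
a=snap('top','top5.png')[100:260,165:365]; cv2.imwrite('pics/top5c.png',cv2.resize(a,None,fx=3.8,fy=3.7,interpolation=cv2.INTER_CUBIC))
E
```

```text
push mm 84.66 lat mm -1.59 F tool [ 0.15 -0.31  0.85] M [ 0.03  0.05 -0.  ] gap 0.0438 t 15.6
   push mm 84.48 lat mm -191.83 F tool [ 0.33  2.06 -1.65] M [-0.1   0.05 -0.  ] gap 0.0324 t 16.1
```

View pics/side5c.png

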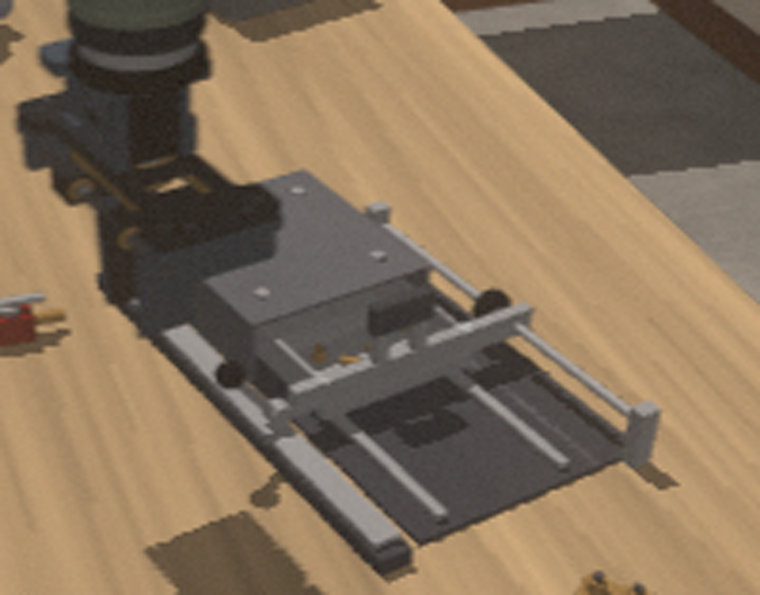

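View pics/top5c.png

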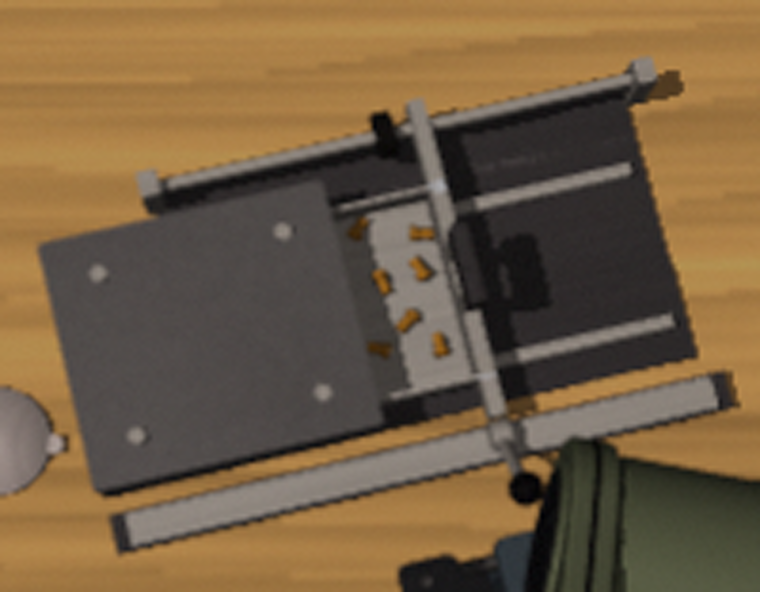

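```bash

python3 - <<'E'
from h import *
a=cv2.imread('pics/top5.png')[115:160,245:305]; cv2.imwrite('pics/top5z.png',cv2.resize(a,None,fx=13,fy=13,interpolation=cv2.INTER_CUBIC))
K=atz('top',((524+.5)/3.8-.5+165,(488+.5)/3.7-.5+100),.081)
k2=atz('side',((230+.5)/3.8-.5+180,(374+.5)/3.5-.5+120),.081)
print(K,k2)
to([K[0],K[1],.068])
E
```

```text
[ 0.50254807 -0.06691661  0.081     ] [ 0.50316608 -0.06665049  0.081     ]
shift cm [6.37 0.14 8.71] pos [ 0.4406 -0.0796  0.1555] xang 12.71 F [ 0.84 -0.41 -0.36] gap 0.0247 t 16.2
```

View pics/top5z.png

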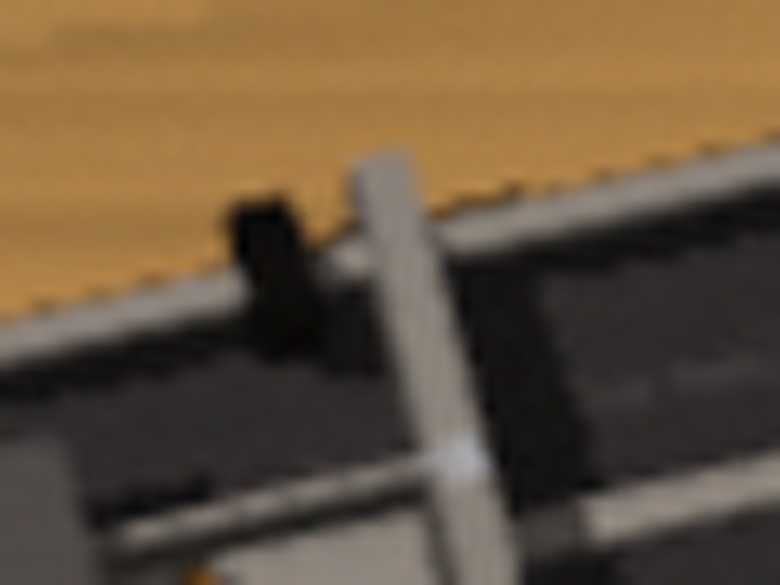

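```bash

python3 -m creep '[[-1,1,0.15,2,0,0,0],[-1,2,0.15,4,0,0,0],[-1,2.4,0.15,6,0,0,0],[-1,2.4,0.15,8,0,0,0],[-1,2.4,0.15,8.6,0,0,0]]' 30 >/dev/null; python3 s.py
python3 -m creep '[[-1,0,0,0,0,0,0],[-1,0,0,0,0,0,0]]' >/dev/null; python3 s.py
python3 - <<'E'
from h import *
to([.5027,-.0668,.068])
a=snap('side','side6.png')[120:290,180:380]; cv2.imwrite('pics/side6c.png',cv2.resize(a,None,fx=3.8,fy=3.5,interpolation=cv2.INTER_CUBIC))
E
```

```text
push mm 83.21 lat mm -166.5 F tool [-0.1   0.02 -0.9 ] M [-0.03  0.02  0.06] gap 0.0002 t 16.7
   push mm 82.56 lat mm -165.35 F tool [0.28 0.64 0.47] M [0.   0.04 0.03] gap 0.0006 t 16.9
shift cm [ 3.13 -0.21  0.27] pos [ 0.4726 -0.0758  0.0706] xang 12.82 F [ 0.42 -0.56 -0.47] gap 0.0006 t 16.9
```

View pics/side6c.png

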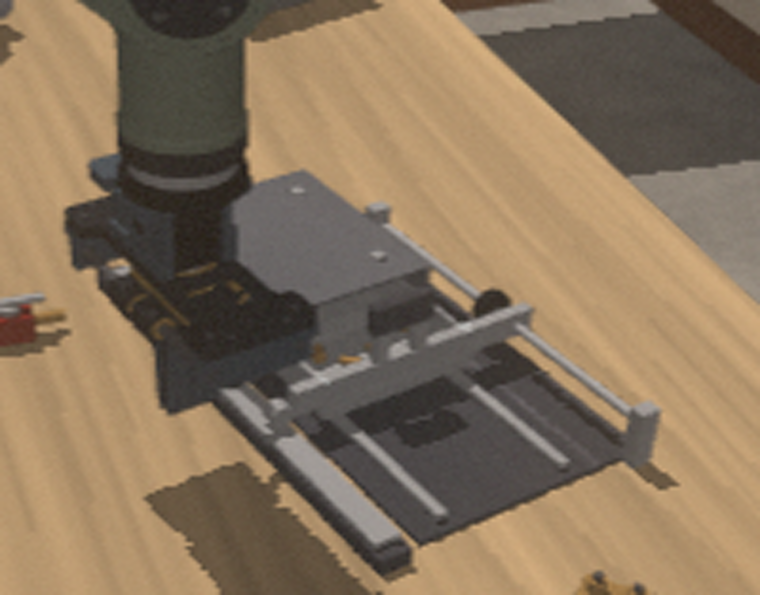

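```bash

python3 - <<'E'
from h import *
k0=np.array([.5027,-.0668,.081]);s=arm.read_state();X=np.array(s['ee_rot'])[:,0];Y=np.array(s['ee_rot'])[:,1]
piv=k0+X*.0339; piv[2]=.0315
for th in np.arange(-.6,.61,.1):
    P=piv+X*.06*np.sin(th)+np.array([0,0,.06*np.cos(th)])
    u=proj('side',P)[0]; print(round(th,1),np.round([(u[0]+.5-180)*3.8,(u[1]+.5-120)*3.5]))
p=np.array(s['ee_pos'])
for dx in(-.016,.016,.025):
    u=proj('side',p+X*dx)[0]; print(dx,np.round([(u[0]+.5-180)*3.8,(u[1]+.5-120)*3.5]))
E
```

```text
-0.6 [230. 375.]
-0.5 [237. 369.]
-0.4 [244. 363.]
-0.3 [252. 359.]
-0.2 [260. 354.]
-0.1 [267. 350.]
-0.0 [275. 347.]
0.1 [283. 345.]
0.2 [291. 343.]
0.3 [299. 342.]
0.4 [306. 342.]
0.5 [313. 343.]
0.6 [319. 344.]
-0.016 [167. 411.]
0.016 [211. 395.]
0.025 [223. 391.]
```

```bash

python3 - <<'E'
from h import *
a=cv2.imread('pics/side6.png')[205:250,220:280]; b=cv2.imread('pics/side5.png')[205:250,220:280]; cv2.imwrite('pics/z6.png',cv2.resize(np.vstack([a,b]),None,fx=6.6,fy=6.6,interpolation=cv2.INTER_CUBIC))
E
```

```text
(no output)
```

View pics/z6.png

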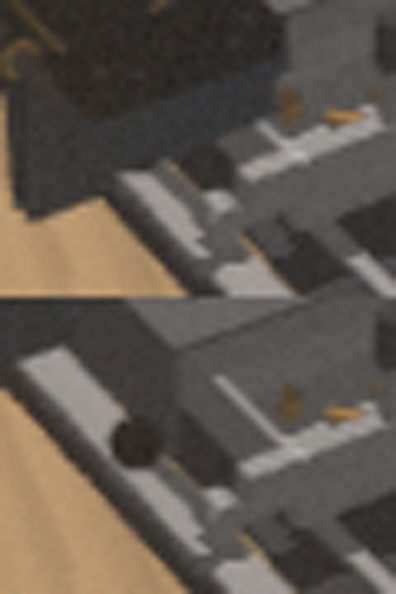

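```bash

python3 -m creep '[[-1,0.5,-0.2,0.1,0,0,0],[-1,1.1,-0.2,0.1,0,0,0],[-1,1.7,-0.2,0.1,0,0,0],[-1,2.3,-0.2,0.1,0,0,0],[-1,2.9,-0.2,0.1,0,0,0]]' >/dev/null; python3 s.py
python3 -m creep '[[-1,0.6,0,0,0,0,0],[-1,1.2,0,0,0,0,0],[-1,1.8,0,0,0,0,0],[-1,2.4,0,0,0,0,0],[-1,3,0,0,0,0,0]]' >/dev/null; python3 s.py
python3 -m creep '[[-1,0.2,0,0,0,0,0],[-1,0.4,0,0,0,0,0],[-1,0.6,0,0,0,0,0],[-1,0.8,0,0,0,0,0],[-1,0.8,0,0,0,0,0]]' >/dev/null; python3 s.py
python3 - <<'E'
from h import *
to([.5027,-.0668,.068])
a=snap('side','side7.png')[120:290,180:380]; cv2.imwrite('pics/side7c.png',cv2.resize(a,None,fx=3.8,fy=3.5,interpolation=cv2.INTER_CUBIC))
E
```

```text
push mm 84.88 lat mm -136.48 F tool [-2.94  0.65 -1.25] M [-0.24  0.32 -0.01] gap 0.0001 t 17.45
   push mm 85.05 lat mm -107.44 F tool [-4.87  1.7   1.02] M [-0.46  0.82 -0.04] gap 0.0004 t 17.95
   push mm 85.27 lat mm -100.24 F tool [-3.23  1.2   0.68] M [-0.32  0.7  -0.01] gap 0.0007 t 18.45
shift cm [-3.38  0.06  0.  ] pos [ 0.5355 -0.0587  0.068 ] xang 12.82 F [-2.89 -1.89 -0.67] gap 0.0007 t 18.45
```

View pics/side7c.png

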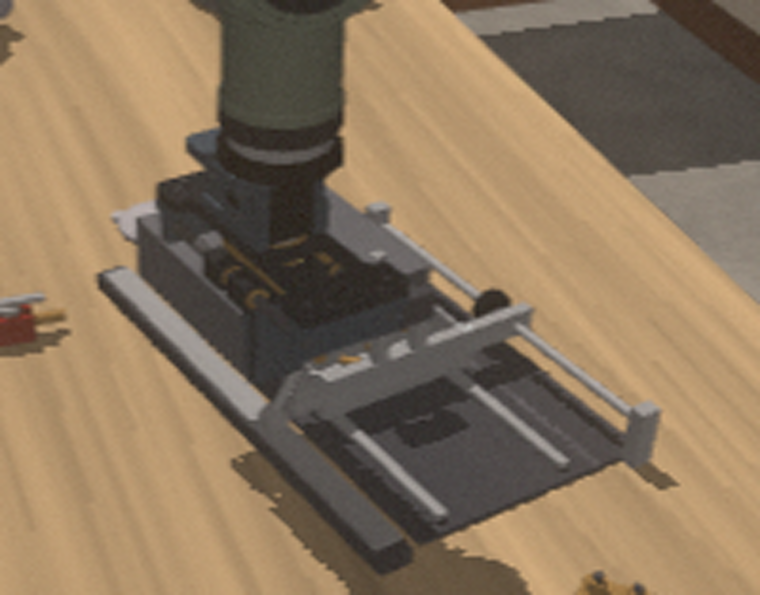

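```bash

python3 -m creep '[[-1,0.1,0,0,0,0,0],[-1,0.2,0,0,0,0,0],[-1,0.3,0,0,0,0,0],[-1,0.4,0,0,0,0,0],[-1,0.4,0,0,0,0,0]]' >/dev/null; python3 s.py
python3 -m creep '[[-1,0.1,0,0,0,0,0],[-1,0.2,0,0,0,0,0],[-1,0.3,0,0,0,0,0],[-1,0.3,0,0,0,0,0]]' >/dev/null; python3 s.py
```

```text
push mm 85.06 lat mm -95.46 F tool [-5.28 -0.27  0.46] M [-0.3   0.91 -0.03] gap -0.0001 t 19.0
   push mm 85.14 lat mm -94.11 F tool [-7.23  1.11 -1.95] M [-0.61  1.51 -0.05] gap -0.0001 t 19.4
```

```bash

python3 -m creep '[[-1,0.1,0,0,0,0,0],[-1,0.2,0,0,0,0,0],[-1,0.2,0,0,0,0,0]]' >/dev/null; python3 s.py
python3 -m creep '[[-1,0.1,0,0,0,0,0],[-1,0.2,0,0,0,0,0],[-1,0.2,0,0,0,0,0]]' >/dev/null; python3 s.py
```

```text
push mm 85.18 lat mm -93.76 F tool [-12.07   1.8   -3.34] M [-0.84  2.07 -0.12] gap 0.0005 t 19.7
   push mm 85.18 lat mm -93.4 F tool [-14.92   2.25  -5.15] M [-1.17  2.66 -0.07] gap 0.0003 t 20.0
```

At the stop. Back off, lift and inspect.

```bash

python3 -m creep '[[-1,-0.5,0,0,0,0,0],[-1,-1.5,0,0,0,0,0],[-1,-3,0,0,0,0,0],[-1,-5,0,-2,0,0,0],[-1,-8,0,-6,0,0,0]]' >/dev/null; python3 s.py
python3 -m creep '[[-1,-4,0,-3,0,0,0],[-1,-8,0,-5,0,0,0],[-1,-12,0,-6,0,0,0],[-1,-16,0,-6,0,0,0],[-1,-16,0,-6,0,0,0]]' >/dev/null; python3 s.py
python3 - <<'E'
from h import *
a=snap('side','side8.png'); cv2.imwrite('pics/side8c.png',cv2.resize(a[120:290,180:380],None,fx=3.8,fy=3.5,interpolation=cv2.INTER_CUBIC))
a=snap('top','top8.png'); cv2.imwrite('pics/top8c.png',cv2.resize(a[115:160,245:305],None,fx=13,fy=13,interpolation=cv2.INTER_CUBIC))
E
```

```text
push mm 85.39 lat mm -167.8 F tool [ 0.21 -0.69 -1.16] M [-0.02 -0.04 -0.01] gap 0.0005 t 20.5
   push mm 84.37 lat mm -330.47 F tool [ 0.79 -0.29 -0.19] M [-0.01 -0.07 -0.01] gap 0.0003 t 21.0
```

View pics/side8c.png

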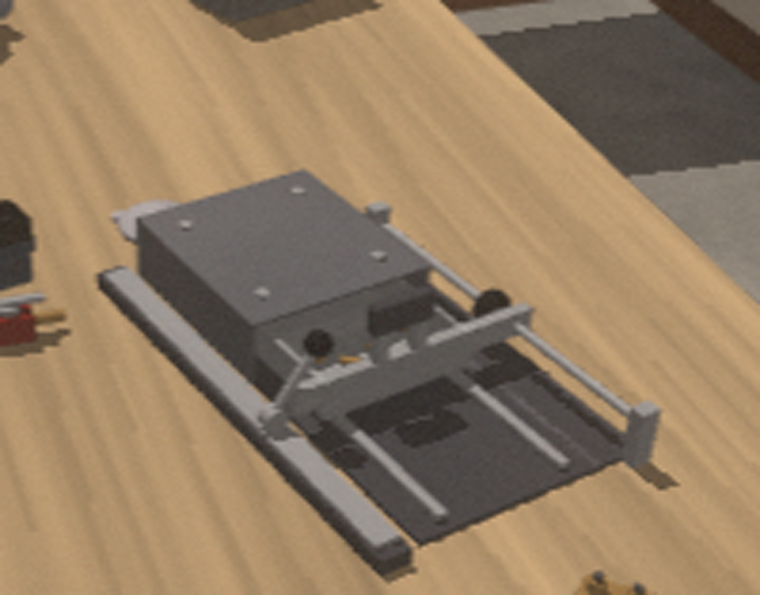

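View pics/top8c.png

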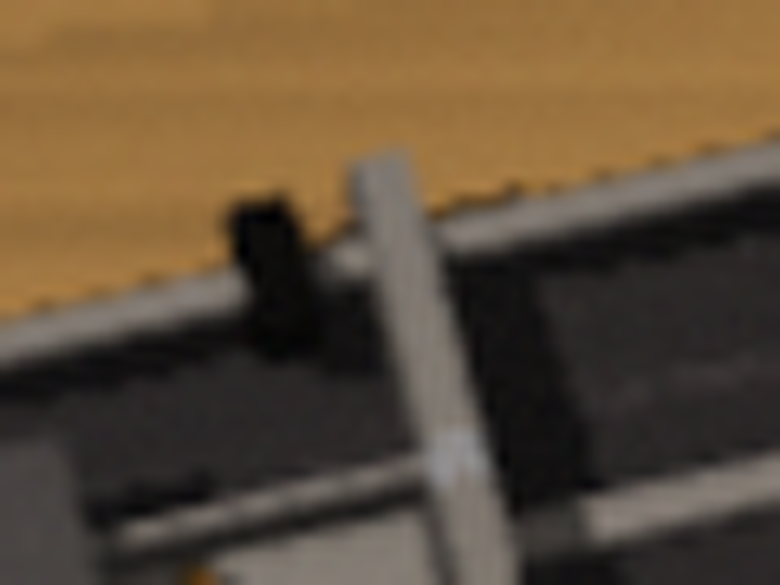

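View pics/top8.png

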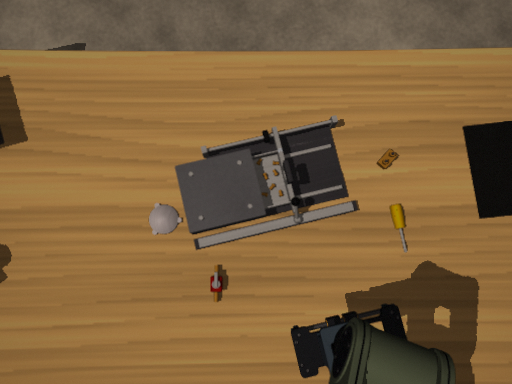

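```bash
python3 -c "
from plant import arm
print(arm.finish_job())"
```

```text
the job is handed in; nothing more can be done
None
```

The drawer is backed off about a centimetre from the tight spot and locked, and I handed the job in at about 21 s; it reports no verdict.

- **Pushing in:** I pinched the pull and pushed slowly. The slide bound after about 93 mm of travel. I stopped at 95.2 mm, with about 12.8 N at the wrist, of which roughly 10 N was the tight spot. That is well under the 20 N limit.
- **Drawing back:** The tool moved back 11.1 mm. The top camera showed about 10 mm between the ring and the arm, and that gap looked the same after locking. The 1 mm disagreement is within what the picture can resolve.
- **Locking:** I pushed the lever over with closed fingers until it met its stop, where the force rose to 15 N. The knob then appeared at (318, 344) in the side crop, against (319, 344) expected for fully locked.
- **Last checks:** The cover, jet block, petcock and screwdriver are where they started. The gripper was clear of everything, and the force readings were near zero.

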